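# Unstack the sample tins into their seats

## Robot

A 7-joint arm with a two-finger parallel gripper is mounted at the origin on a cart in front of the work surface, level with it; the furniture and walls round the work are solid. World frame = base frame: x ahead of the robot, y to its left, z up, the work surface at z = 0. Lengths are in m, angles in degrees, forces in N, time in s.
With the tool pointing down it reaches from about 0.425 to 0.95 m from the base axis. Payload 4.7 kg.
Tool frame: the origin (TCP) lies midway between the tips of the shut fingers; the grasp point (between the pads) lies 19 mm behind it (grip_depth is the distance from the TCP to the grasp point, in m); z points along the fingers, y is the line along which they close (so a half turn about z gives the same grasp; the last joint's range is limited). The gripper opens to 85 mm and grips with 20 to 120 N. Pads are 22 mm wide; open, the fingers measure 114 mm over their backs; the gripper's body (76 mm by 85 mm) begins 54 mm behind the grasp point. The pads swing forward as they close: fully open they stand 13 mm farther back than shut.
Start: joints at [61.942, 26.849, -2.785, 87.806, 1.381, 65.374, -4.715], TCP at [0.3, -0.605, 0.231] pointing down, gripper open.
Joint ranges: [-148.3, 148.3], [-19.14, 114.17], [-79.39, 73.82], [5.75, 140.21], [-59.74, 239.74], [12.07, 113.84], [-152.46, 152.46]. Speed limits (degrees/s): [147.25, 147.25, 180, 180, 180, 180, 180].

## Interface

Orientations are given as [roll, pitch, yaw] about the fixed x, y, z axes, in that order (R = Rz(yaw) Ry(pitch) Rx(roll)).
In Python, from plant import * gives the robot as it stands.
- The arm moves only by the tool send_rows, never from a script. Its argument "steps" is a list of rows, each a list of 5 numbers: the finger opening in m, from 0 to 0.0854, then the shift along the tool's x, y, z in m, then the turn about the tool's z in degrees. In form: [[claw, dx, dy, dz, turn], ...]. A call has 1 to 12 rows; each row is the pose to reach, as a shift and turn from the pose commanded when the call began, along the tool's axes at that moment; what a row does not reach only later rows make up. A row lasts 1/10 s, in which the tool goes at most 50 mm and 8.59 degrees, less where a joint would pass 70% of its speed; a pose out of reach is approached as far as the arm can. A call with a gripper value outside its range is refused whole. The fingers move at their own pace and stop on an object; "force" is the grip in N (left out, the last holds). Time passes only in rows, so rows that repeat a pose let the fingers close. It gives the time, the measured TCP pose, the force, the opening and the grip force at its end, in the units of the state.
- state(): the state, without advancing time (a new reading comes with each control period).
- snapshot(name): name is "side" or "top" or "wrist"; returns the picture (400x640x3 uint8, red, green, blue); there is no depth.
- camera_info(name): a dict with "fx", "fy", "cx", "cy" (pixels), "k1" (the pictures are not rectified: a ray, as slopes to the right and down, at radius r is drawn at 1 + k1 r^2 times it, then the intrinsics apply), "R" (3x3) and "t" (3): a world point X has camera coordinates R X + t; the wrist camera has in their place "mount" (4x4, takes a point from camera to tool coordinates, whose origin is the TCP and whose axes are the flange's). Camera axes: x right, y down, z forward; pixel columns grow to the right and rows downward; lengths in m; the calibration is good to about 2 mm. A picture is of the moment at which its call begins: read the wrist's pose just before it. camera_info takes no time and is no camera call.
- sign_off(): hands the job in; it is judged then, once.
Trained networks look in the newest picture that a camera, given by its name, has taken for a name from the list of things; names that differ only in an ending like _2 or _b are one class to them, and where a whole thing is asked for, a point or a joint stands for the part that bears it (a point fixed in the world has none). Each returns a list of dicts, best first, with "confidence" (0 to 1); they miss things now and then, are a little off and sometimes report something else, mostly with a low value. They report only what shows in the picture. A call takes as long as a camera call. They do not tell look-alikes from the thing itself.
- trace(camera, name): "region" (400x640 bool, what is visible of it) and "point" ([column, row] in pixels, amid what is visible of it).
The state is a dict: "clock": time; "joints": joint angles; "dq": joint speeds; "effort": joint torques, N m; "tcp_pos": TCP position; "eef_rot": TCP orientation; "wrist_force": force on the tool from outside, world axes, zero at the start; "wrist_torque": the same for the moment, N m; "grip_width": opening from 0.0 (shut) to 1.0 (fully open); "grasp_force": force on a finger pad.
Only numpy, scipy, OpenCV 4.12 (cv2) and the standard library are available. Lean on these libraries where they do the work, as an engineer would, in place of code of your own. Each camera call takes 0.05 s, during which the arm holds its last target. There are 200 camera calls.

## Task

Take the stack of four closed sample tins apart and stand each tin in the grey-rimmed seat made for it: the seat of the same shape, round or square, and of the matching size, large or small. Keep every tin upright on the way, set it flat on the floor of its seat inside the rim, and let go of it. Leave the timer and the dropper bottle where they are.

Things in the scene. Friction and masses are not known exactly. Their poses are not given: they have to be found in the camera images.
- tin_round_large: bottom of the stack: large round lidded tin, plain steel, 68 mm diameter, 26 mm high. Rigid, closed, straight-sided, loose; origin at the centre of its underside, z up. Every tin starts upright, resting on the lid of the one below (the bottom one on the worktop), each up to about 5 mm off centre and turned at random.
- tin_square_large: second from the bottom: large square lidded white plastic tin, 48 x 48 mm, 24 mm high, its sides along its x and y axes. Rigid, closed, straight-sided, loose; origin at the centre of its underside, z up. Every tin starts upright, resting on the lid of the one below (the bottom one on the worktop), each up to about 5 mm off centre and turned at random.
- tin_round_small: third from the bottom: small round lidded tin, plain steel, 42 mm diameter, 22 mm high. Rigid, closed, straight-sided, loose; origin at the centre of its underside, z up. Every tin starts upright, resting on the lid of the one below (the bottom one on the worktop), each up to about 5 mm off centre and turned at random.
- tin_square_small: top of the stack: small square lidded white plastic tin, 28 x 28 mm, 22 mm high, its sides along its x and y axes. Rigid, closed, straight-sided, loose; origin at the centre of its underside, z up. Every tin starts upright, resting on the lid of the one below (the bottom one on the worktop), each up to about 5 mm off centre and turned at random.
- seat_round_large: low plastic seat fixed on the worktop, grey rim and black rubber floor, round, 84 mm inner diameter, 92 mm outer; 4 mm thick rim, top 7 mm above the worktop; the floor, and the underside of a tin standing in it, 3 mm above the worktop. Made for the large round tin, with 8 mm to spare on every side. Origin at the centre of its underside, z up.
- seat_square_large: low plastic seat fixed on the worktop, grey rim and black rubber floor, square, 64 x 64 mm inside, 72 x 72 mm outside, its sides along its x and y axes; 4 mm thick rim, top 7 mm above the worktop; the floor, and the underside of a tin standing in it, 3 mm above the worktop. Made for the large square tin, with 8 mm to spare on every side. Origin at the centre of its underside, z up.
- seat_round_small: low plastic seat fixed on the worktop, grey rim and black rubber floor, round, 58 mm inner diameter, 66 mm outer; 4 mm thick rim, top 7 mm above the worktop; the floor, and the underside of a tin standing in it, 3 mm above the worktop. Made for the small round tin, with 8 mm to spare on every side. Origin at the centre of its underside, z up.
- seat_square_small: low plastic seat fixed on the worktop, grey rim and black rubber floor, square, 44 x 44 mm inside, 52 x 52 mm outside, its sides along its x and y axes; 4 mm thick rim, top 7 mm above the worktop; the floor, and the underside of a tin standing in it, 3 mm above the worktop. Made for the small square tin, with 8 mm to spare on every side. Origin at the centre of its underside, z up.
- countdown_timer: bystander: white kitchen-type timer lying on the worktop near the front edge, 62 x 62 x 18 mm, loose; origin at the centre of its underside. Behind it stands a fixed control box (x 0.49 to 0.61, y -0.14 to 0.07, 72 mm high)
- dropper_bottle: bystander: brown dropper bottle with red collar and black bulb, standing loose on the worktop, 38 mm diameter, 118 mm high; origin at the centre of its underside. Behind it, along the back, stands the tall fixed extraction unit (y -0.32 to 0.33, from x = 0.70; its lever tip reaches x = 0.66 at y = 0.31, z = 0.24): keep arm and gripper in front of it, and swing sideways only with the tool drawn in
Not all that is in view belongs to the job. What is shaped like the tin_round_large but green or turquoise is not meant.

How it is judged:
By the outcome, as a careful person would: the job done as asked, in the order asked, and still so for the second after the job is handed in, with the robot touching nothing.
It also fails if it takes over 141 s, if anything falls off the work surface, if the arm or the gripper's body presses on something with over 40 N, if the wrist force passes 120 N, or if a joint passes its speed limit or range.

## Working session

There is one attempt and no reset: what is moved stays moved. The work goes in short steps, Python scripts to look and compute and a tool call to move; the robot and the scene stay as the last step left them, time stands still between calls to the robot, and variables do not carry over. Pictures are saved under pics/ and viewed, at most 14 in all, crops included, and the job is handed in when it is done.

Besides the shell and the picture viewer there is one more tool, called after ">>>" in YAML: its name, and indented under it one key for each argument. send_rows: Moves the arm, as the interface text tells. Its arguments: {"type":"object","properties":{"steps":{"type":"array","items":{"type":"array","items":{"type":"number"}}},"force":{"type":"number"}},"required":["steps"]}

```bash
ls; mkdir -p pics
python3 - <<'E'
from plant import *
import cv2,numpy as np
s=state();print(s)
for n in ("side","top","wrist"):
    im=snapshot(n);cv2.imwrite(f"pics/{n}0.png",im[:,:,::-1])
    c=camera_info(n);print(n,c)
for n in ("top","side"):
  for o in ["tin_round_large","tin_square_large","tin_round_small","tin_square_small","seat_round_large","seat_square_large","seat_round_small","seat_square_small","countdown_timer","dropper_bottle"]:
    print(n,o,[(np.round(d["point"]),round(d["confidence"],2),int(d["region"].sum())) for d in trace(n,o)])
E
```

```text
pics
{'clock': 0.0, 'joints': array([61.94160913, 26.89860927, -2.7857624 , 87.87555833,  1.37972267,
       65.37474547, -4.71505516]), 'dq': array([-0.01512825,  0.10222717, -0.00814052, -0.01176904,  0.04971103,
        0.04548644,  0.02440645]), 'effort': array([-2.59789176e-04, -5.10302317e+01, -4.70817124e-02, -2.37715477e+01,
        1.05669964e-02,  7.53744825e-03,  3.35479467e-05]), 'tcp_pos': array([ 0.2999162 , -0.60404085,  0.23023261]), 'eef_rot': array([-1.79884623e+02,  2.63298004e-03,  2.64056317e+01]), 'wrist_force': array([-0.21753309, -0.15456477, -1.16573614]), 'wrist_torque': array([ 0.01704427, -0.00136553, -0.03268075]), 'grasp_force': 0.0, 'grip_width': 0.9958098307104327}
side {'fx': 415.94891948263296, 'fy': 415.94891948263296, 'cx': 317.2076584472723, 'cy': 203.31454199676986, 'k1': -0.11127200841196128, 'R': array([[ 0.99782795, -0.06089037,  0.02513441],
       [-0.00358775, -0.43122096, -0.90223922],
       [ 0.06577617,  0.90018934, -0.43050279]]), 't': array([-0.49981671,  0.05070231,  1.17178998])}
top {'fx': 399.6225414114822, 'fy': 399.6225414114822
[... 1369 characters left out ...]
rray([366., 227.]), 0.44, 77)]
side tin_round_large [(array([366., 288.]), 0.92, 768), (array([355., 328.]), 0.82, 1014), (array([294., 263.]), 0.53, 291)]
side tin_square_large [(array([297., 253.]), 0.59, 192)]
side tin_round_small [(array([291., 240.]), 0.66, 187)]
side tin_square_small [(array([296., 252.]), 0.69, 224), (array([297., 229.]), 0.56, 171)]
side seat_round_large [(array([294., 186.]), 0.51, 238)]
side seat_square_large [(array([314., 297.]), 0.69, 784)]
side seat_round_small [(array([295., 252.]), 0.62, 211)]
side seat_square_small [(array([298., 201.]), 0.74, 145)]
side countdown_timer [(array([275., 230.]), 0.69, 347)]
side dropper_bottle [(array([371., 255.]), 0.72, 537)]
```

View pics/top0.png

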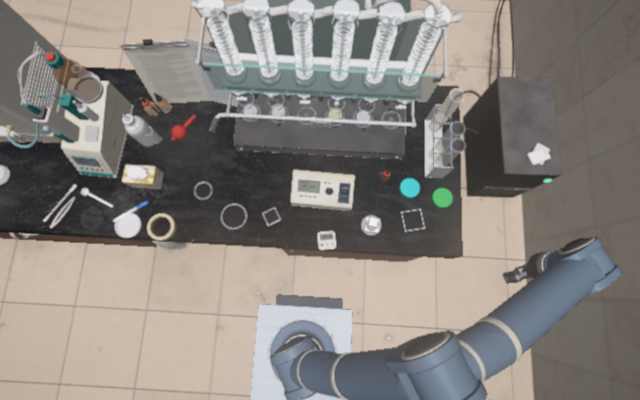

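View pics/side0.png

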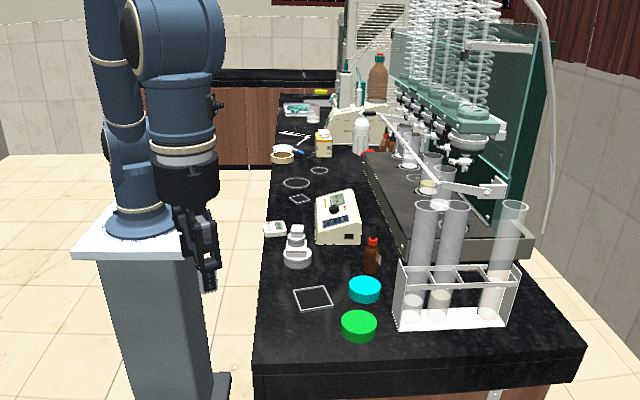

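The top view shows the stack at about (371,226). The seats are square-large (413,220), square-small (271,215), round-large (233,216) and round-small (203,189). The timer is at (327,240) and the bottle at (386,175). Two discs could be confused with tin_round_large, turquoise (410,187) and green (442,197); both are the excluded colours, so the steel bottom of the stack is the one meant.

```bash
cat > h.py <<'E'
from plant import *
import cv2,numpy as np
from scipy.spatial.transform import Rotation as Rn
def cam(n,s=None):
    c=camera_info(n);K=np.array([[c["fx"],0,c["cx"]],[0,c["fy"],c["cy"]],[0,0,1]]);D=np.array([c["k1"],0,0,0,0])
    if n=="wrist":
        T=np.eye(4);T[:3,:3]=Rn.from_euler("xyz",s["eef_rot"],degrees=True).as_matrix();T[:3,3]=s["tcp_pos"]
        W=np.linalg.inv(T@c["mount"]);return K,D,W[:3,:3],W[:3,3]
    return K,D,np.array(c["R"]),np.array(c["t"])
def ray(C,px,z):
    K,D,R,t=C;u=cv2.undistortPoints(np.array(px,float).reshape(-1,1,2),K,D)[:,0]
    d=np.c_[u,np.ones(len(u))]@R;o=-R.T@t
    return o+d*((z-o[2])/d[:,2])[:,None]
def proj(C,X):
    K,D,R,t=C;return cv2.projectPoints(np.array(X,float).reshape(-1,1,3),cv2.Rodrigues(R)[0],t,K,D)[0][:,0]
def shift(s,dxyz):
    return Rn.from_euler("xyz",s["eef_rot"],degrees=True).inv().apply(dxyz)
E
python3 - <<'E'
from h import *
C=cam("top");s=state()
for k,p,z in [("stack top",(374,220),.094),("stackbase",(371,230),.0),("sqL",(413,220),.007),("sqS",(271.5,215.5),.007),("rL",(233,216),.007),("rS",(203,189.5),.007),("timer",(327,240),.018),("turq",(410,187),.026),("green",(442,197),.026)]: print(k,ray(C,[p],z).round(3))
C=cam("side")
for k,p,z in [("stack top",(297,229),.094),("sqL",(313,298),.007),("bottle",(372,273),0)]: print(k,ray(C,[p],z).round(3))
im=snapshot("top");cv2.imwrite("pics/crop1.png",cv2.resize(im[160:260,340:460,::-1],None,fx=6,fy=6,interpolation=cv2.INTER_CUBIC)[:600])
E
```

```text
stack top [[ 0.444 -0.214  0.094]]
stackbase [[ 0.425 -0.217  0.   ]]
sqL [[ 0.468 -0.362  0.007]]
sqS [[0.454 0.137 0.007]]
rL [[0.445 0.273 0.007]]
rS [[0.535 0.391 0.007]]
timer [[ 0.378 -0.064  0.018]]
turq [[ 0.582 -0.347  0.026]]
green [[ 0.552 -0.459  0.026]]
stack top [[ 0.438 -0.221  0.094]]
sqL [[ 0.47  -0.364  0.007]]
bottle [[ 0.614 -0.267  0.   ]]
```

View pics/crop1.png

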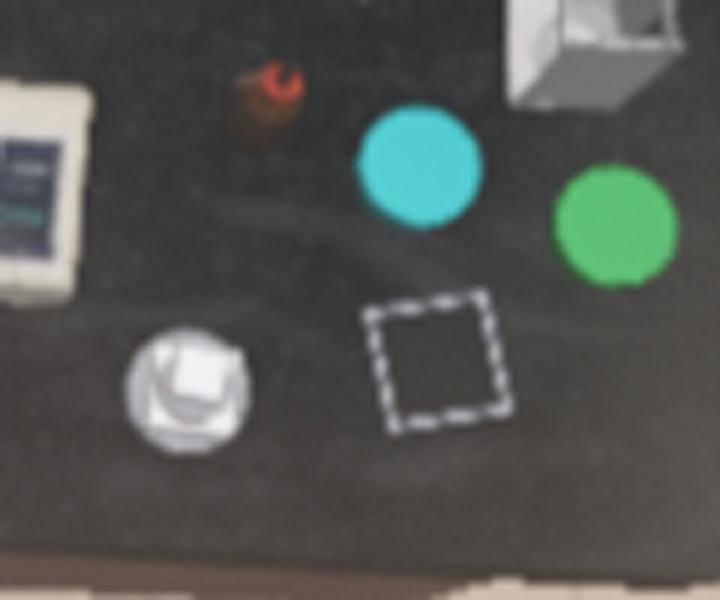

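The crop confirms it. The steel and white stack is at crop (187,390), and a white square sits on top of it. The turquoise and green discs are separate decoys. Next I move above the stack.

>>> send_rows:
  steps:
    - [0.08,0.298,-0.285,-0.02,0]
    - [0.08,0.298,-0.285,-0.02,0]
    - [0.08,0.298,-0.285,-0.02,0]
    - [0.08,0.298,-0.285,-0.02,0]
    - [0.08,0.298,-0.285,-0.02,0]
    - [0.08,0.298,-0.285,-0.02,0]
    - [0.08,0.298,-0.285,-0.02,0]
    - [0.08,0.298,-0.285,-0.02,0]
    - [0.08,0.298,-0.285,-0.02,0]
    - [0.08,0.298,-0.285,-0.02,0]
    - [0.08,0.298,-0.285,-0.02,0]
    - [0.08,0.298,-0.285,-0.02,0]

```text
clock: 2.4
tcp_pos: [0.4395, -0.219, 0.2511]
eef_rot: [180.0, 0.0, 26.2]
wrist_force: [0.1, -0.1, 0.1]
grip_width: 0.936
grasp_force: 0.0
```

Run:
```python
from h import *
s=state();print(s["clock"],s["tcp_pos"],s["eef_rot"],s["joints"].round(1),s["grip_width"])
im=snapshot("wrist");cv2.imwrite("pics/w1.png",im[:,:,::-1])
C=cam("wrist",s)
for z in (0,.026,.05,.072,.094): print(z,proj(C,[[.44,-.216,z]]).round())
for o,z in [("tin_square_small",.094),("tin_round_small",.072),("tin_square_large",.05),("tin_round_large",.026),("seat_square_large",.007)]:
  for d in trace("wrist",o):
    m=d["region"].astype(np.uint8);r=cv2.minAreaRect(cv2.findNonZero(m));print(o,round(d["confidence"],2),int(m.sum()),np.round(d["point"]),ray(C,[d["point"]],z).round(4),r)
```

```text
2.4 [ 0.43954773 -0.21896626  0.25111908] [1.79986613e+02 3.90998267e-02 2.61869278e+01] [ 34.4   9.3 -14.5 110.1   2.7  60.9 -45. ] 0.935814433794184
0 [[317. 165.]]
0.026 [[317. 169.]]
0.05 [[317. 174.]]
0.072 [[317. 178.]]
0.094 [[316. 184.]]
tin_square_small 0.93 932 [311. 182.] [[ 0.4384 -0.2105  0.094 ]] ((309.25506591796875, 181.77853393554688), (31.294658660888672, 31.294660568237305), 34.99202346801758)
tin_round_small 0.56 357 [314. 166.] [[ 0.4498 -0.2077  0.072 ]] ((308.62261962890625, 178.3207550048828), (39.31488800048828, 38.45487594604492), 79.3803482055664)
tin_round_small 0.48 853 [320. 150.] [[ 0.4675 -0.2069  0.072 ]] ((315.0181884765625, 160.91757202148438), (59.192020416259766, 45.43568420410156), 19.5731258392334)
tin_square_large 0.64 620 [318. 158.] [[ 0.4558 -0.2104  0.05  ]] ((311.0802001953125, 174.65565490722656), (44.67914962768555, 46.136077880859375), 29.05460548400879)
tin_round_large 0.92 775 [318. 152.] [[ 0.4587 -0.2082  0.026 ]] ((315.0517578125, 161.1206817626953), (58.865413665771484, 45.12396240234375), 21.801410675048828)
tin_round_large 0.77 3591 [476. 105.] [[ 0.581  -0.3408  0.026 ]] ((474.75006103515625, 106.25000762939453), (62.22539520263672, 71.41778564453125), 45.0)
tin_round_large 0.69 3269 [541. 176.] [[ 0.5484 -0.4545  0.026 ]] ((538.9651489257812, 174.76199340820312), (68.06431579589844, 59.275421142578125), 7.594643592834473)
seat_square_large 0.73 3138 [427. 194.] [[ 0.4681 -0.3555  0.007 ]] ((429.0500183105469, 196.35000610351562), (57.23721694946289, 60.08327102661133), 18.43494987487793)
seat_square_large 0.65 492 [299. 168.] [[ 0.4276 -0.1977  0.007 ]] ((308.69097900390625, 178.494384765625), (40.69956970214844, 39.95003890991211), 77.00537872314453)
```

View pics/w1.png

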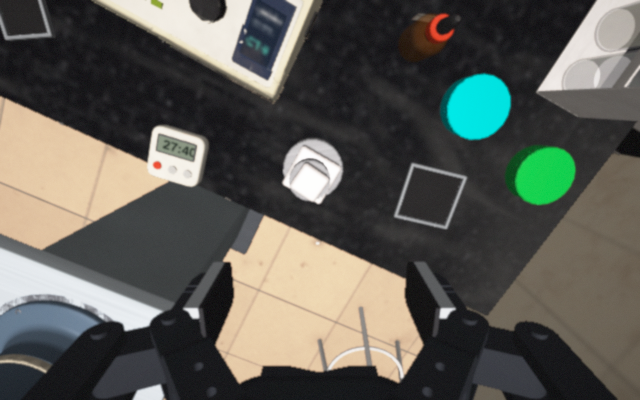

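The wrist view shows the stack at about (311,182), with the top square turned. The large square seat is at (430,195). I'll now get exact rectangles on their height planes.

```bash
cat >> h.py <<'E'
def look(n,objs):
    "objs: (name, z of top face); prints world-plane rect of the best regions"
    s=state();im=snapshot(n);C=cam(n,s)
    for o,z in objs:
        for d in trace(n,o)[:2]:
            m=d["region"].astype(np.uint8);c=max(cv2.findContours(m,0,2)[0],key=len)[:,0]
            P=ray(C,c,z)[:,:2]*1000;r=cv2.minAreaRect(P.astype(np.float32));q,rad=cv2.minEnclosingCircle(P.astype(np.float32))
            print(o,round(d["confidence"],2),"rect",np.round(r[0],1),np.round(r[1],1),"yaw",round(r[2],1),"circ",np.round(q,1),round(rad*2,1))
    return s,im,C
E
python3 - <<'E'
from h import *
s,im,C=look("wrist",[("tin_square_small",.094),("seat_square_large",.007)])
cv2.imwrite("pics/w2.png",cv2.resize(im[130:215,270:355,::-1],None,fx=6,fy=6,interpolation=cv2.INTER_CUBIC))
E
```

```text
tin_square_small 0.58 rect [ 438.4 -208.4] [29.9 31.2] yaw 82.6 circ [ 438.4 -208.7] 39.2
tin_square_small 0.55 rect [ 457.4 -208.9] [42.5 19.9] yaw 86.7 circ [ 456.7 -208.6] 44.4
seat_square_large 0.91 rect [ 466.5 -359.1] [72.7 74.2] yaw 12.4 circ [ 466.  -358.4] 101.0
```

View pics/w2.png

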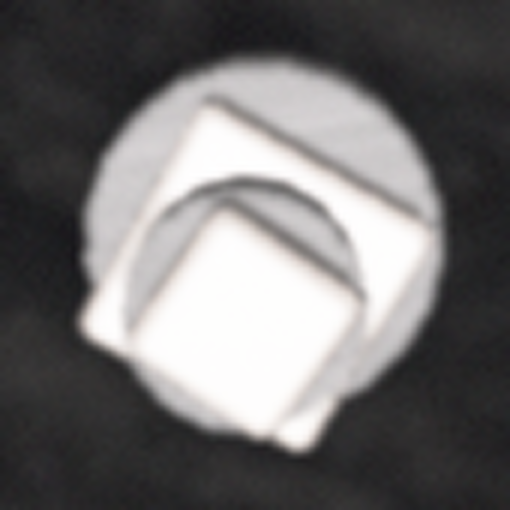

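The crop shows the top square's corners at (222,200), (365,298), (268,437) and (128,335). The large square's corners are at (208,97), (437,232), (300,452) and (80,325).

Run:
```python
from h import *
s=state();C=cam("wrist",s)
def f(k,c,z):
    P=ray(C,np.array(c)/6+[270-.4,130-.4],z)[:,:2]*1000
    e=np.roll(P,-1,0)-P;print(k,P.mean(0).round(1),"sides",np.linalg.norm(e,axis=1).round(1),"ang",(np.degrees(np.arctan2(e[:,1],e[:,0]))%90).round(1))
f("sqS",[(222,200),(365,298),(268,437),(128,335)],.094)
f("sqL",[(208,97),(437,232),(300,452),(80,325)],.050)
f("rS",[(245,179),(365,300),(128,300)],.072)
f("rL",[(265,55),(445,235),(85,235)],.026)
print(s["tcp_pos"],s["eef_rot"])
```

```text
sqS [ 439.  -208.6] sides [27.6 28.  28.2 26.7] ang [81.5 82.6 78.9 81.3]
sqL [ 436.1 -210.9] sides [47.7 48.7 47.3 48.1] ang [85.8 85.8 85.1 86.3]
rS [ 443.  -206.1] sides [29.2 40.6 29. ] ang [70.7 26.4 72.3]
rL [ 449.8 -205.6] sides [48.9 69.7 49.1] ang [71.6 26.4 70.8]
[ 0.44031437 -0.21699744  0.25127561] [ 1.79998406e+02 -1.21378512e-04  2.63836331e+01]
```

>>> send_rows:
  steps:
    - [0.055,0.003,-0.008,0.06,-55]
    - [0.055,0.003,-0.008,0.111,-55]
    - [0.055,0.003,-0.008,0.111,-55]
    - [0.055,0.003,-0.008,0.111,-55]
    - [0.055,0.003,-0.008,0.111,-55]
    - [0.055,0.003,-0.008,0.111,-55]
    - [0.055,0.003,-0.008,0.111,-55]
    - [0.055,0.003,-0.008,0.111,-55]
    - [0.055,0.003,-0.008,0.111,-55]
    - [0.055,0.003,-0.008,0.111,-55]

```text
clock: 3.85
tcp_pos: [0.4396, -0.2084, 0.1404]
eef_rot: [180.0, 0.0, 81.3]
wrist_force: [0.0, -1.0, 0.2]
grip_width: 0.644
grasp_force: 0.0
```

Run:
```python
from h import *
s,im,C=look("wrist",[("tin_square_small",.094),("tin_round_small",.072)])
print(s["tcp_pos"],s["eef_rot"],s["joints"].round(0),s["grip_width"])
print(proj(C,[[.439,-.209,.094]]))
cv2.imwrite("pics/w3.png",im[:,:,::-1])
```

```text
tin_square_small 0.67 rect [ 437.5 -206.5] [34.1 29.7] yaw 81.4 circ [ 437.9 -207.1] 40.0
tin_square_small 0.42 rect [ 438.1 -194. ] [41.2 39.3] yaw 86.4 circ [ 438.1 -195. ] 53.4
tin_round_small 0.69 rect [ 434.  -202.9] [43.  36.2] yaw 4.3 circ [ 433.8 -206.9] 45.6
[ 0.43956335 -0.20835789  0.14035942] [1.79989942e+02 9.31417857e-03 8.13492989e+01] [ 40.  17. -24. 117.  10.  47.   2.] 0.6435666836099034
[[318.89263912 230.87035509]]
```

View pics/w3.png

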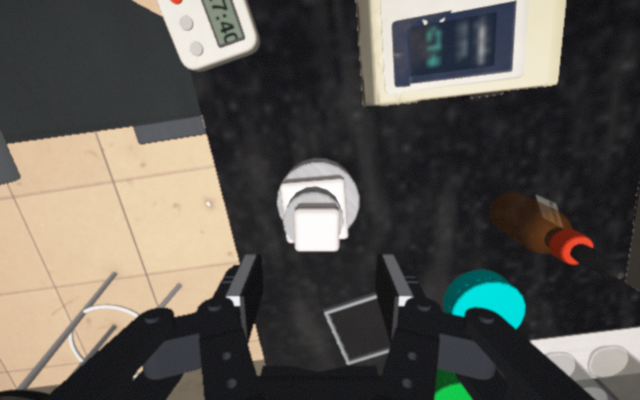

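The tin's top face is centred at about (318,229) and aligned with the fingers, as predicted. I'm descending and grasping.

>>> send_rows:
  force: 30
  steps:
    - [0.05,0,0,0.03,0]
    - [0.05,0,0,0.06,0]
    - [0.05,0,0,0.06,0]
    - [0.05,0,0,0.06,0]
    - [0.02,0,0,0.06,0]
    - [0.02,0,0,0.06,0]
    - [0.02,0,0,0.06,0]
    - [0.02,0,0,0.06,0]
    - [0.02,0,0,0.06,0]
    - [0.02,0,0,0.06,0]

```text
clock: 5.0
tcp_pos: [0.4407, -0.2087, 0.0819]
eef_rot: [179.8, 0.1, 81.4]
wrist_force: [-1.1, -0.2, 7.4]
grip_width: 0.317
grasp_force: 30.5
```

>>> send_rows:
  steps:
    - [0.02,0,0,-0.01,0]
    - [0.02,0,0,-0.03,0]
    - [0.02,0,0,-0.07,0]
    - [0.02,0,0,-0.12,0]
    - [0.02,0,0,-0.12,0]
    - [0.02,0,0,-0.12,0]

```text
clock: 5.6
tcp_pos: [0.4399, -0.2086, 0.2019]
eef_rot: [179.8, 0.1, 81.4]
wrist_force: [0.4, -0.6, -0.9]
grip_width: 0.318
grasp_force: 29.8
```

Run:
```python
from h import *
s,im,C=look("wrist",[("tin_round_small",.072),("tin_square_large",.05),("tin_round_large",.026)])
cv2.imwrite("pics/w4.png",im[:,:,::-1])
print(s["tcp_pos"],s["eef_rot"],s["grip_width"])
print(shift(s,[.454-.439,.137+.209,0]))
```

```text
tin_round_small 0.71 rect [ 433.7 -208.4] [45.  42.6] yaw 81.3 circ [ 434.8 -209.1] 46.6
tin_square_large 0.65 rect [ 434.9 -209.7] [50.5 48.5] yaw 86.4 circ [ 435.2 -209.8] 64.1
tin_round_large 0.74 rect [ 576.6 -338.3] [68.1 81.6] yaw 22.7 circ [ 575.9 -338.7] 82.1
tin_round_large 0.72 rect [ 573.7 -459.1] [ 4.5 24.2] yaw 34.4 circ [ 573.7 -459.1] 24.2
[ 0.43991894 -0.20861593  0.20194388] [1.79820043e+02 9.16133537e-02 8.13891387e+01] 0.3179880610466644
[ 0.3443453  -0.03697125 -0.00066672]
```

View pics/w4.png

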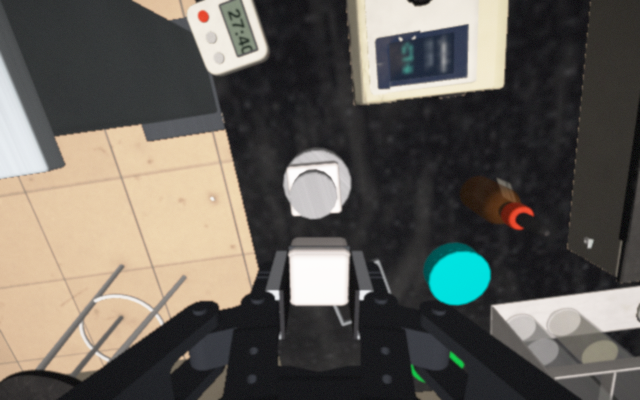

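The small square tin is held at image (320,272) and the rest of the stack stands undisturbed at (316,185). Now I carry it over to the left.

>>> send_rows:
  steps:
    - [0.02,0.04,-0.004,0,0]
    - [0.02,0.08,-0.009,0,0]
    - [0.02,0.12,-0.013,0,0]
    - [0.02,0.16,-0.017,0,0]
    - [0.02,0.2,-0.021,0,0]
    - [0.02,0.24,-0.026,0,0]
    - [0.02,0.28,-0.03,0,0]
    - [0.02,0.32,-0.034,0,0]
    - [0.02,0.344,-0.037,0,0]
    - [0.02,0.344,-0.037,0,0]
    - [0.02,0.344,-0.037,0,0]

```text
clock: 6.9
tcp_pos: [0.4537, 0.1372, 0.1992]
eef_rot: [-179.9, 0.1, 81.5]
wrist_force: [-1.1, -0.1, -0.9]
grip_width: 0.32
grasp_force: 29.8
```

Run:
```python
from h import *
s,im,C=look("wrist",[("seat_square_small",.007),("seat_round_large",.007),("seat_round_small",.007)])
cv2.imwrite("pics/w5.png",im[:,:,::-1])
print(s["tcp_pos"],s["eef_rot"],s["grip_width"],s["joints"].round())
```

```text
seat_square_small 0.78 rect [450.1 139.9] [53.2 54.4] yaw 29.4 circ [450.2 139.5] 73.2
seat_round_large 0.7 rect [442.2 266.3] [78.2 91.3] yaw 81.4 circ [443.1 272.6] 93.1
seat_round_large 0.23 rect [450.4 139.9] [53.4 53.2] yaw 28.6 circ [450.2 139.6] 71.1
[0.45368389 0.13722557 0.19923445] [-1.79866939e+02  5.60574223e-02  8.14754171e+01] 0.32009863732484656 [ 11.  14. -38. 115.  10.  55. -41.]
```

View pics/w5.png

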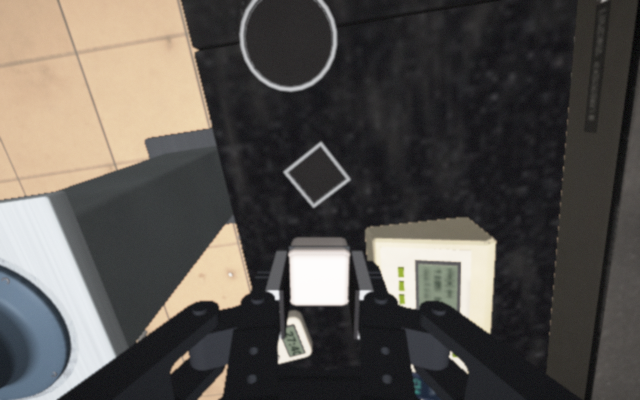

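The small square seat is at (317,175), turned about 29°, with the large round seat beyond it at (288,40). I align and descend.

>>> send_rows:
  steps:
    - [0.02,0.002,-0.004,0.05,-37.5]
    - [0.02,0.002,-0.004,0.1,-37.5]
    - [0.02,0.002,-0.004,0.14,-37.5]
    - [0.02,0.002,-0.004,0.16,-37.5]
    - [0.02,0.002,-0.004,0.16,-37.5]
    - [0.02,0.002,-0.004,0.16,-37.5]
    - [0.02,0.002,-0.004,0.17,-37.5]
    - [0.02,0.002,-0.004,0.18,-37.5]
    - [0.02,0.002,-0.004,0.185,-37.5]
    - [0.02,0.002,-0.004,0.187,-37.5]
    - [0.02,0.002,-0.004,0.188,-37.5]

```text
clock: 8.2
tcp_pos: [0.4503, 0.1396, 0.0128]
eef_rot: [-179.9, 0.1, 118.9]
wrist_force: [-5.4, -2.1, 18.5]
grip_width: 0.317
grasp_force: 32.0
```

>>> send_rows:
  steps:
    - [0.035,0,0,-0.001,0]
    - [0.045,0,0,-0.001,0]
    - [0.05,0,0,-0.001,0]
    - [0.05,0,0,-0.01,0]
    - [0.05,0,0,-0.05,0]
    - [0.05,0,0,-0.1,0]
    - [0.05,0,0,-0.15,0]
    - [0.05,0,0,-0.2,0]
    - [0.05,0,0,-0.2,0]

```text
clock: 9.1
tcp_pos: [0.4543, 0.1423, 0.2192]
eef_rot: [179.3, 0.2, 118.9]
wrist_force: [-0.0, -0.1, -0.4]
grip_width: 0.584
grasp_force: 0.0
```

Run:
```python
from h import *
s,im,C=look("wrist",[("tin_square_small",.025),("seat_square_small",.007),("seat_round_small",.007)])
cv2.imwrite("pics/w6.png",im[:,:,::-1])
p=proj(C,[[.45,.14,.01]])[0].astype(int);print(p)
cv2.imwrite("pics/w6c.png",cv2.resize(im[p[1]-45:p[1]+45,p[0]-60:p[0]+60,::-1],None,fx=5,fy=5,interpolation=cv2.INTER_CUBIC))
print(s["tcp_pos"],s["eef_rot"],s["grip_width"],s["joints"].round())
```

```text
tin_square_small 0.81 rect [449.2 139.3] [28.9 29.6] yaw 28.7 circ [449.1 139.2] 38.6
seat_square_small 0.57 rect [450.  139.1] [51.2 53.2] yaw 29.8 circ [450.2 139.2] 71.0
seat_round_small 0.81 rect [540.3 372.4] [62.6 20.7] yaw 29.1 circ [535.4 381. ] 62.6
[312 173]
[0.45433737 0.14227105 0.21922609] [179.25706891   0.24652614 118.89340745] 0.5841530043360121 [ 21.  14. -50. 113.  13.  57.  -7.]
```

View pics/w6c.png

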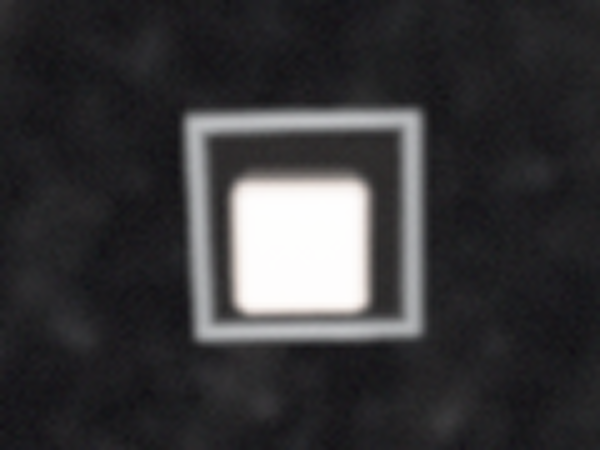

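The small square tin stands well inside its seat. Back to the stack.

>>> send_rows:
  steps:
    - [0.07,-0.035,-0.022,0,6]
    - [0.07,-0.07,-0.043,0,12]
    - [0.07,-0.105,-0.065,0,18]
    - [0.07,-0.14,-0.086,0,24]
    - [0.07,-0.175,-0.108,0,30]
    - [0.07,-0.21,-0.129,0,36]
    - [0.07,-0.245,-0.15,0,42]
    - [0.07,-0.28,-0.172,0,48]
    - [0.07,-0.298,-0.183,0,49]
    - [0.07,-0.298,-0.183,0,49]
    - [0.07,-0.298,-0.183,0,49]
    - [0.07,-0.298,-0.183,0,49]

```text
clock: 10.5
tcp_pos: [0.4346, -0.2073, 0.2118]
eef_rot: [-179.9, -0.1, 70.1]
wrist_force: [0.5, -0.8, 0.7]
grip_width: 0.822
grasp_force: 0.0
```

Run:
```python
from h import *
s,im,C=look("wrist",[("tin_round_small",.072),("tin_square_large",.05),("tin_round_large",.026)])
cv2.imwrite("pics/w7.png",im[:,:,::-1])
p=proj(C,[[.435,-.208,.07]])[0].astype(int);print(p)
cv2.imwrite("pics/w7c.png",cv2.resize(im[p[1]-45:p[1]+45,p[0]-60:p[0]+60,::-1],None,fx=5,fy=5,interpolation=cv2.INTER_CUBIC))
g=cv2.cvtColor(im,cv2.COLOR_RGB2GRAY)
print(s["tcp_pos"],s["eef_rot"],s["grip_width"],s["joints"].round())
```

```text
tin_round_small 0.71 rect [ 434.5 -208.7] [44.5 42.3] yaw 70.1 circ [ 434.2 -208.8] 46.1
tin_square_large 0.67 rect [ 434.7 -210.1] [51.5 49.2] yaw 85.6 circ [ 435.7 -209.9] 65.9
tin_round_large 0.66 rect [ 557.2 -424.9] [25.6 50.1] yaw 25.5 circ [ 553.5 -426.5] 52.0
tin_round_large 0.59 rect [ 576.5 -338.4] [66.3 80.8] yaw 25.8 circ [ 578.4 -337.5] 81.0
[320 190]
[ 0.43462238 -0.20729989  0.21180605] [-1.79925542e+02 -5.22701220e-02  7.01239661e+01] 0.8220712705093958 [ 47.  12. -30. 113.   7.  56.  -7.]
```

View pics/w7c.png

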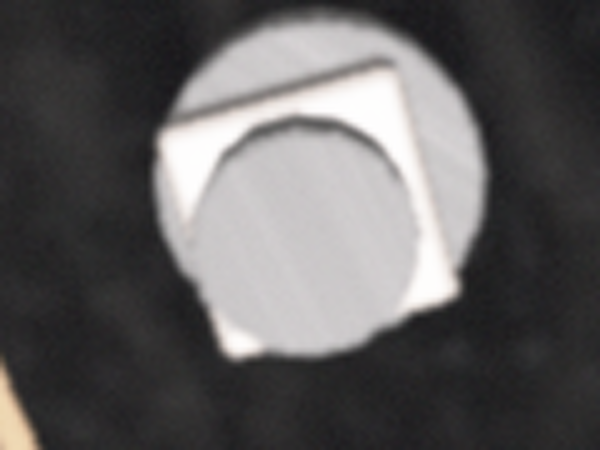

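The round small tin's top disc is centred in the crop at (305,240), under the TCP. I descend and grasp.

>>> send_rows:
  force: 35
  steps:
    - [0.062,-0.001,0,0.05,0]
    - [0.062,-0.001,0,0.1,0]
    - [0.062,-0.001,0,0.13,0]
    - [0.062,-0.001,0,0.1545,0]
    - [0.062,-0.001,0,0.1545,0]
    - [0.062,-0.001,0,0.1545,0]
    - [0.035,-0.001,0,0.1545,0]
    - [0.035,-0.001,0,0.1545,0]
    - [0.035,-0.001,0,0.1545,0]
    - [0.035,-0.001,0,0.1545,0]
    - [0.035,-0.001,0,0.1545,0]

```text
clock: 11.8
tcp_pos: [0.4353, -0.2107, 0.0598]
eef_rot: [179.8, 0.0, 69.9]
wrist_force: [-0.9, 0.5, 5.5]
grip_width: 0.469
grasp_force: 35.0
```

>>> send_rows:
  steps:
    - [0.035,0,0,-0.01,0]
    - [0.035,0,0,-0.03,0]
    - [0.035,0,0,-0.07,0]
    - [0.035,0,0,-0.12,0]
    - [0.035,0,0,-0.15,0]
    - [0.035,0,0,-0.15,0]

```text
clock: 12.4
tcp_pos: [0.4372, -0.2113, 0.2135]
eef_rot: [179.4, 0.1, 69.9]
wrist_force: [0.1, -1.1, -0.5]
grip_width: 0.468
grasp_force: 35.8
```

Run:
```python
from h import *
s,im,C=look("wrist",[("tin_round_small",.072),("tin_square_large",.05),("tin_round_large",.026)])
print(s["tcp_pos"],s["eef_rot"],s["grip_width"])
cv2.imwrite("pics/w8.png",im[:,:,::-1])
```

```text
tin_round_small 0.93 rect [ 409.  -290.6] [106.6  87.5] yaw 69.4 circ [ 408.4 -290.5] 107.2
tin_square_large 0.75 rect [ 435.  -210.3] [51.5 49.5] yaw 85.3 circ [ 434.7 -210.6] 67.0
tin_round_large 0.84 rect [ 564.9 -432.3] [21.8 76.3] yaw 38.8 circ [ 557.8 -438. ] 76.3
tin_round_large 0.79 rect [ 576.2 -338.9] [66.8 81.5] yaw 25.5 circ [ 576. -339.] 81.7
[ 0.43716582 -0.21130545  0.21352203] [1.79351611e+02 1.19912343e-01 6.98878322e+01] 0.46819680135046887
```

View pics/w8.png

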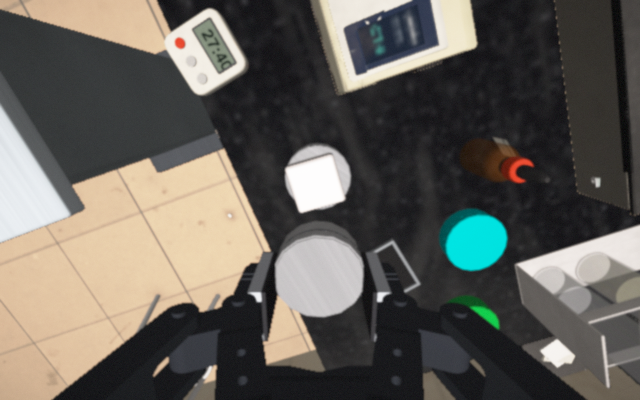

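The small round tin is held at (320,270), and the large square and round tins remain at (317,180). I carry it to the small round seat.

>>> send_rows:
  steps:
    - [0.035,0.037,-0.007,0,-5]
    - [0.035,0.075,-0.014,0,-10]
    - [0.035,0.112,-0.021,0,-15]
    - [0.035,0.15,-0.028,0,-20]
    - [0.035,0.187,-0.034,0,-25]
    - [0.035,0.225,-0.041,0,-30]
    - [0.035,0.262,-0.048,0,-35]
    - [0.035,0.3,-0.055,0,-40]
    - [0.035,0.337,-0.062,0,-45]
    - [0.035,0.375,-0.069,0,-50]
    - [0.035,0.4,-0.073,0,-50]
    - [0.035,0.4,-0.073,0,-50]

```text
clock: 13.8
tcp_pos: [0.5018, 0.1947, 0.2065]
eef_rot: [-179.9, -0.2, 120.3]
wrist_force: [-1.0, 0.2, -1.2]
grip_width: 0.468
grasp_force: 35.8
```

Run:
```python
from h import *
s,im,C=look("wrist",[("seat_round_small",.007),("seat_round_large",.007)])
print(s["tcp_pos"],s["eef_rot"],s["grip_width"],s["joints"].round())
```

```text
seat_round_small 0.67 rect [535.  383.1] [66.4 45.1] yaw 30.3 circ [530.6 391.4] 67.4
seat_round_large 0.8 rect [443.7 271.8] [91.  91.7] yaw 30.2 circ [442.7 272.2] 93.5
[0.501784   0.19468961 0.20649381] [-179.94057517   -0.23722912  120.28868843] 0.46825079554989324 [ 13.  23. -49. 106.  19.  60. -13.]
```

>>> send_rows:
  steps:
    - [0.035,0.031,0.025,0,0]
    - [0.035,0.062,0.05,0,0]
    - [0.035,0.093,0.075,0,0]
    - [0.035,0.124,0.1,0,0]
    - [0.035,0.145,0.115,0,0]
    - [0.035,0.156,0.1245,0,0]
    - [0.035,0.156,0.1245,0,0]
    - [0.035,0.156,0.1245,0,0]

```text
clock: 14.75
tcp_pos: [0.5338, 0.3855, 0.2072]
eef_rot: [-179.9, 0.1, 119.8]
wrist_force: [-0.8, 0.3, -0.4]
grip_width: 0.469
grasp_force: 35.8
```

Run:
```python
from h import *
s,im,C=look("wrist",[("seat_round_small",.007)])
print(s["tcp_pos"],s["eef_rot"],s["grip_width"],s["joints"].round())
cv2.imwrite("pics/w9.png",im[:,:,::-1])
```

```text
seat_round_small 0.68 rect [530.1 393.4] [64.3 65.8] yaw 29.8 circ [530.6 393.2] 67.3
seat_round_small 0.25 rect [443.  154.7] [52.9 23.1] yaw 29.9 circ [443.8 154.3] 56.2
[0.53377787 0.38551168 0.20722922] [-1.79915352e+02  1.10353718e-01  1.19796372e+02] 0.4688236196608742 [ -9.  34. -46.  90.  25.  67. -30.]
```

View pics/w9.png

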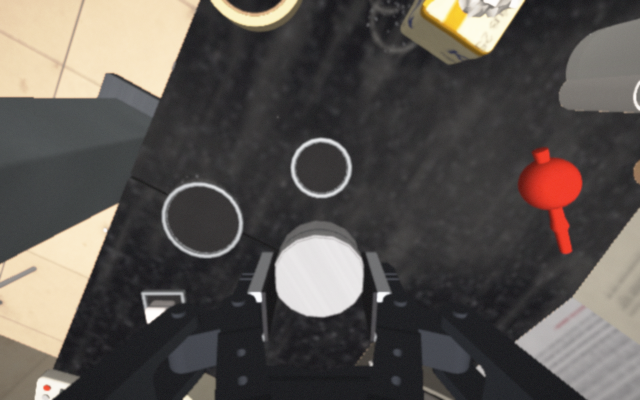

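The small round seat is at (321,167), directly ahead of the held tin. I descend.

>>> send_rows:
  steps:
    - [0.035,0.006,0.001,0.04,0]
    - [0.035,0.006,0.001,0.08,0]
    - [0.035,0.006,0.001,0.12,0]
    - [0.035,0.006,0.001,0.155,0]
    - [0.035,0.006,0.001,0.175,0]
    - [0.035,0.006,0.001,0.185,0]
    - [0.035,0.006,0.001,0.19,0]
    - [0.035,0.006,0.001,0.194,0]
    - [0.035,0.006,0.001,0.196,0]
    - [0.035,0.006,0.001,0.197,0]
    - [0.035,0.006,0.001,0.197,0]

```text
clock: 15.95
tcp_pos: [0.5318, 0.3937, 0.0129]
eef_rot: [179.9, 0.1, 119.9]
wrist_force: [-0.6, -1.8, 3.9]
grip_width: 0.472
grasp_force: 36.3
```

>>> send_rows:
  steps:
    - [0.035,0,0,0.001,0]
    - [0.045,0,0,0.001,0]
    - [0.055,0,0,0,0]
    - [0.06,0,0,0,0]
    - [0.06,0,0,0,0]
    - [0.06,0,0,-0.01,0]
    - [0.06,0,0,-0.05,0]
    - [0.06,0,0,-0.1,0]
    - [0.06,0,0,-0.15,0]
    - [0.06,0,0,-0.2,0]
    - [0.06,0,0,-0.2,0]

```text
clock: 17.05
tcp_pos: [0.5332, 0.3975, 0.2201]
eef_rot: [179.2, -0.2, 119.9]
wrist_force: [0.1, 1.3, 0.1]
grip_width: 0.703
grasp_force: 0.0
```

Run:
```python
from h import *
s,im,C=look("wrist",[("tin_round_small",.025),("seat_round_small",.007),("tin_square_small",.025)])
print(s["tcp_pos"],s["eef_rot"],s["grip_width"],s["joints"].round())
cv2.imwrite("pics/w10.png",im[:,:,::-1])
```

```text
tin_round_small 0.84 rect [530.7 394.5] [42.1 45.2] yaw 29.7 circ [530.8 394.6] 45.8
seat_round_small 0.95 rect [530.5 393. ] [64.7 65.9] yaw 28.0 circ [530.3 392.6] 67.1
tin_square_small 0.49 rect [450.7 157. ] [25.7 18.7] yaw 29.4 circ [450.2 157.7] 28.3
[0.5331902  0.39745111 0.22009574] [ 1.79151549e+02 -1.76764006e-01  1.19913966e+02] 0.7034728659773393 [-10.  33. -46.  89.  25.  68. -31.]
```

View pics/w10.png

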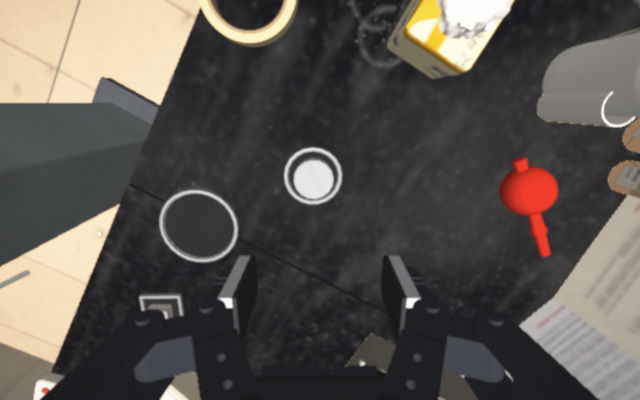

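The small round tin is in its seat at (313,178). Back to the stack for the large square tin.

>>> send_rows:
  steps:
    - [0.078,-0.032,-0.026,0,3]
    - [0.078,-0.065,-0.052,0,6]
    - [0.078,-0.098,-0.079,0,9]
    - [0.078,-0.131,-0.106,0,12]
    - [0.078,-0.164,-0.132,0,15]
    - [0.078,-0.197,-0.159,0,18]
    - [0.078,-0.23,-0.186,0,21]
    - [0.078,-0.263,-0.212,0,24]
    - [0.078,-0.296,-0.239,0,27]
    - [0.078,-0.329,-0.266,0,30]
    - [0.078,-0.362,-0.292,0,33]
    - [0.078,-0.395,-0.319,0,34.5]

```text
clock: 18.45
tcp_pos: [0.4499, -0.1097, 0.2094]
eef_rot: [-179.8, -0.0, 85.3]
wrist_force: [0.7, -0.1, -0.1]
grip_width: 0.911
grasp_force: 0.0
```

Run:
```python
from h import *
s=state();print(s["tcp_pos"],s["eef_rot"],s["joints"].round())
# commanded
a=np.radians(120);X=np.array([np.cos(a),np.sin(a)]);Y=np.array([np.sin(a),-np.cos(a)])
c=np.array([.5303,.3946])-.395*X-.319*Y;d=np.array([.4355,-.2105])-c
b=np.radians(85.5);print(c,d,d@[np.cos(b),np.sin(b)],d@[np.sin(b),-np.cos(b)])
```

```text
[ 0.44987793 -0.10972995  0.20943979] [-1.79839211e+02 -3.68338093e-02  8.53063795e+01] [ 41.  12. -37. 115.   8.  56.  -4.]
[ 0.4515379  -0.10698003] [-0.0160379  -0.10351997] -0.10445916683219761 -0.007866373827867413
```

>>> send_rows:
  steps:
    - [0.078,-0.035,-0.003,0,0]
    - [0.078,-0.07,-0.005,0,0]
    - [0.078,-0.0945,-0.007,0.02,0]
    - [0.078,-0.1045,-0.008,0.05,0]
    - [0.078,-0.1045,-0.008,0.06,0]
    - [0.078,-0.1045,-0.008,0.06,0]
    - [0.078,-0.1045,-0.008,0.06,0]

```text
clock: 19.15
tcp_pos: [0.4357, -0.2104, 0.151]
eef_rot: [180.0, -0.0, 85.5]
wrist_force: [0.0, 0.3, 0.5]
grip_width: 0.912
grasp_force: 0.0
```

Run:
```python
from h import *
s,im,C=look("wrist",[("tin_square_large",.05),("tin_round_large",.026)])
print(s["tcp_pos"],s["eef_rot"])
g=im.min(2);m=((g>235)*255).astype(np.uint8)
n,l,st,ce=cv2.connectedComponentsWithStats(m)
p=proj(C,[[.4355,-.2105,.05]])[0];print(p)
i=1+np.argmin(np.linalg.norm(ce[1:]-p,axis=1)+(st[1:,4]<300)*1e3)
c=cv2.findContours((l==i).astype(np.uint8),0,2)[0][0][:,0]
print(st[i],cv2.minAreaRect((ray(C,c,.05)[:,:2]*1000).astype(np.float32)))
```

```text
tin_square_large 0.68 rect [ 435.  -209.3] [50.9 48.7] yaw 85.5 circ [ 435.1 -210.5] 65.9
tin_round_large 0.96 rect [ 584.5 -326.4] [36.2 82.1] yaw 45.0 circ [ 579.6 -331.3] 82.1
tin_round_large 0.92 rect [ 449.4 -198.6] [35.4 69.2] yaw 43.7 circ [ 440.  -207.6] 69.5
[ 0.43567548 -0.21036364  0.1510262 ] [ 1.79996753e+02 -4.14464945e-02  8.55220861e+01]
[319.35131903 203.8470936 ]
[ 290  177   58   55 3084] ((435.04541015625, -211.4005889892578), (45.47446060180664, 45.316184997558594), 86.42672729492188)
```

>>> send_rows:
  force: 35
  steps:
    - [0.075,-0.001,0,0.04,0]
    - [0.07,-0.001,0,0.08,0]
    - [0.07,-0.001,0,0.105,0]
    - [0.07,-0.001,0,0.1185,0]
    - [0.07,-0.001,0,0.1185,0]
    - [0.042,-0.001,0,0.1185,0]
    - [0.042,-0.001,0,0.1185,0]
    - [0.042,-0.001,0,0.1185,0]
    - [0.042,-0.001,0,0.1185,0]
    - [0.042,-0.001,0,0.1185,0]

```text
clock: 20.3
tcp_pos: [0.4365, -0.213, 0.034]
eef_rot: [179.8, 0.1, 85.4]
wrist_force: [0.5, 0.3, 6.9]
grip_width: 0.551
grasp_force: 37.4
```

>>> send_rows:
  steps:
    - [0.042,0,0,-0.01,0]
    - [0.042,0,0,-0.03,0]
    - [0.042,0,0,-0.07,0]
    - [0.042,0,0,-0.11,0]
    - [0.042,0,0,-0.15,0]
    - [0.042,0,0,-0.17,0]
    - [0.042,0,0,-0.17,0]

```text
clock: 21.0
tcp_pos: [0.4368, -0.2133, 0.2061]
eef_rot: [179.6, 0.2, 85.4]
wrist_force: [-0.6, -0.8, -2.1]
grip_width: 0.551
grasp_force: 36.6
```

Run:
```python
from h import *
s,im,C=look("wrist",[("tin_round_large",.026),("seat_square_large",.007)])
print(s["tcp_pos"],s["eef_rot"],s["joints"].round())
cv2.imwrite("pics/w11.png",im[:,:,::-1])
```

```text
tin_round_large 0.7 rect [ 574.5 -339.8] [67.6 81.7] yaw 47.1 circ [ 573.6 -340.3] 83.2
tin_round_large 0.59 rect [ 437.1 -211.3] [67.7 69.3] yaw 39.7 circ [ 436.4 -210.7] 71.3
[ 0.4367644  -0.21325143  0.20608241] [179.61805498   0.20944687  85.37703164] [ 50.  13. -34. 113.   9.  55.   7.]
```

>>> send_rows:
  steps:
    - [0.042,-0.036,0.011,0,-5]
    - [0.042,-0.072,0.022,0,-10]
    - [0.042,-0.108,0.032,0,-15]
    - [0.042,-0.136,0.04,0,-17]
    - [0.042,-0.146,0.043,0,-17]
    - [0.042,-0.146,0.043,0,-17]
    - [0.042,-0.146,0.043,0,-17]

```text
clock: 21.85
tcp_pos: [0.4659, -0.3596, 0.2012]
eef_rot: [-179.9, -0.2, 102.5]
wrist_force: [0.7, 0.1, -1.1]
grip_width: 0.549
grasp_force: 36.5
```

Run:
```python
from h import *
s,im,C=look("wrist",[("seat_square_large",.007)])
print(s["tcp_pos"],s["eef_rot"],s["joints"].round())
```

```text
seat_square_large 0.61 rect [ 467.  -360.3] [72.5 71.4] yaw 12.5 circ [ 466.9 -360.3] 98.4
[ 0.46592204 -0.35955458  0.20124022] [-1.79937186e+02 -1.55484312e-01  1.02483015e+02] [ 58.  24. -32. 100.  14.  60.  33.]
```

>>> send_rows:
  steps:
    - [0.042,0,0,0.04,0]
    - [0.042,0,0,0.08,0]
    - [0.042,0,0,0.12,0]
    - [0.042,0,0,0.155,0]
    - [0.042,0,0,0.175,0]
    - [0.042,0,0,0.183,0]
    - [0.042,0,0,0.188,0]
    - [0.042,0,0,0.191,0]
    - [0.042,0,0,0.193,0]
    - [0.042,0,0,0.194,0]
    - [0.042,0,0,0.194,0]

```text
clock: 23.05
tcp_pos: [0.4671, -0.3618, 0.011]
eef_rot: [179.9, 0.1, 102.4]
wrist_force: [-3.6, 2.3, 10.9]
grip_width: 0.547
grasp_force: 37.7
```

>>> send_rows:
  steps:
    - [0.05,0,0,0,0]
    - [0.06,0,0,-0.001,0]
    - [0.068,0,0,-0.001,0]
    - [0.07,0,0,-0.001,0]
    - [0.07,0,0,-0.001,0]
    - [0.07,0,0,-0.01,0]
    - [0.07,0,0,-0.05,0]
    - [0.07,0,0,-0.1,0]
    - [0.07,0,0,-0.15,0]
    - [0.07,0,0,-0.19,0]
    - [0.07,0,0,-0.19,0]

```text
clock: 24.15
tcp_pos: [0.4698, -0.3631, 0.2056]
eef_rot: [179.5, 0.6, 102.4]
wrist_force: [-0.2, -0.0, -0.1]
grip_width: 0.822
grasp_force: 0.0
```

Run:
```python
from h import *
s,im,C=look("wrist",[("tin_square_large",.027),("seat_square_large",.007),("tin_round_large",.026)])
print(s["tcp_pos"],s["eef_rot"],s["joints"].round())
cv2.imwrite("pics/w12.png",im[:,:,::-1])
```

```text
tin_square_large 0.73 rect [ 465.3 -359.5] [48.  51.7] yaw 13.5 circ [ 465.4 -360.2] 66.0
seat_square_large 0.92 rect [ 466.1 -360.1] [72.8 72.6] yaw 12.4 circ [ 466.6 -360.4] 98.6
seat_square_large 0.41 rect [ 466.6 -364. ] [53.2 55.4] yaw 12.3 circ [ 466.4 -365.1] 71.6
tin_round_large 0.98 rect [ 440.5 -226.9] [67.8 41.3] yaw 12.5 circ [ 437.6 -213.9] 68.7
tin_round_large 0.88 rect [ 545.  -455.5] [62.3 77. ] yaw 12.7 circ [ 547.4 -455.2] 78.9
[ 0.46980491 -0.36307536  0.20558307] [179.51533687   0.56852099 102.40170582] [ 58.  24. -32. 100.  15.  60.  33.]
```

>>> send_rows:
  steps:
    - [0.0854,0.036,0.001,0,7]
    - [0.0854,0.072,0.001,0,14]
    - [0.0854,0.108,0.002,0,21]
    - [0.0854,0.14,0.003,0.01,27]
    - [0.0854,0.151,0.003,0.03,27]
    - [0.0854,0.151,0.003,0.048,27]
    - [0.0854,0.151,0.003,0.048,27]
    - [0.0854,0.151,0.003,0.048,27]
    - [0.0854,0.151,0.003,0.048,27]

```text
clock: 25.25
tcp_pos: [0.4371, -0.2139, 0.1506]
eef_rot: [180.0, -0.0, 75.4]
wrist_force: [-0.1, -0.6, -0.3]
grip_width: 1.002
grasp_force: 0.0
```

Run:
```python
from h import *
for i in range(2):
    s,im,C=look("wrist",[("tin_round_large",.026)]);print(s["tcp_pos"])
s=state()
print(s["tcp_pos"],s["eef_rot"],s["joints"].round(),s["grip_width"])
cv2.imwrite("pics/w13.png",im[:,:,::-1])
```

```text
tin_round_large 0.6 rect [ 437.4 -211.1] [69.2 69.2] yaw 29.8 circ [ 437.5 -210.4] 71.6
tin_round_large 0.6 rect [ 578.1 -337.2] [65.1 83.9] yaw 23.6 circ [ 574.6 -338.7] 84.4
[ 0.43707177 -0.21387156  0.15060689]
tin_round_large 0.67 rect [ 437.2 -210.9] [68.7 69.5] yaw 21.9 circ [ 437.4 -210.3] 71.2
tin_round_large 0.59 rect [ 577.6 -336.7] [64.5 84.8] yaw 24.4 circ [ 576.1 -337.4] 84.8
[ 0.4371835  -0.21391425  0.1509082 ]
[ 0.43703225 -0.21384839  0.15085183] [1.79937131e+02 1.75606106e-02 7.53665783e+01] [ 47.  17. -30. 117.  12.  49.  -5.] 1.0038567658982447
```

>>> send_rows:
  force: 40
  steps:
    - [0.0854,0.002,0,0.04,0]
    - [0.0854,0.002,0,0.08,0]
    - [0.0854,0.002,0,0.105,0]
    - [0.0854,0.002,0,0.125,0]
    - [0.0854,0.002,0,0.14,0]
    - [0.0854,0.002,0,0.146,0]
    - [0.0854,0.002,0,0.146,0]
    - [0.06,0.002,0,0.146,0]
    - [0.06,0.002,0,0.146,0]
    - [0.06,0.002,0,0.146,0]
    - [0.06,0.002,0,0.146,0]
    - [0.06,0.002,0,0.146,0]

```text
clock: 26.65
tcp_pos: [0.4381, -0.2119, 0.0058]
eef_rot: [179.9, 0.0, 75.4]
wrist_force: [-0.8, 0.0, 6.7]
grip_width: 0.77
grasp_force: 44.0
```

>>> send_rows:
  steps:
    - [0.06,0,0,-0.01,0]
    - [0.06,0,0,-0.03,0]
    - [0.06,0,0,-0.07,0]
    - [0.06,0,0,-0.11,0]
    - [0.06,0,0,-0.15,0]
    - [0.06,0,0,-0.19,0]
    - [0.06,0,0,-0.196,0]
    - [0.06,0,0,-0.196,0]

```text
clock: 27.45
tcp_pos: [0.4375, -0.2118, 0.2019]
eef_rot: [179.8, 0.1, 75.4]
wrist_force: [1.0, 0.9, -2.0]
grip_width: 0.772
grasp_force: 45.8
```

>>> send_rows:
  steps:
    - [0.06,0.03,-0.007,0,-3]
    - [0.06,0.07,-0.017,0,-7]
    - [0.06,0.11,-0.027,0,-11]
    - [0.06,0.15,-0.037,0,-15]
    - [0.06,0.19,-0.046,0,-19]
    - [0.06,0.23,-0.056,0,-23]
    - [0.06,0.27,-0.066,0,-27]
    - [0.06,0.31,-0.076,0,-31]
    - [0.06,0.35,-0.086,0,-35]
    - [0.06,0.39,-0.095,0,-39]
    - [0.06,0.43,-0.105,0,-42]
    - [0.06,0.46,-0.113,0,-42]

```text
clock: 28.65
tcp_pos: [0.4421, 0.264, 0.1983]
eef_rot: [-179.8, -0.1, 117.6]
wrist_force: [0.1, -0.1, -2.1]
grip_width: 0.774
grasp_force: 45.8
```

Run:
```python
from h import *
s,im,C=look("wrist",[("seat_round_large",.007)]);s=state();print(s["tcp_pos"],s["eef_rot"],s["joints"].round(),s["grip_width"])
s,im,C=look("wrist",[("seat_round_large",.007)]);print(s["tcp_pos"])
```

```text
seat_round_large 0.91 rect [440.6 277.5] [92.1 79.8] yaw 24.1 circ [443.1 272.3] 92.5
[0.44129001 0.26674384 0.19885682] [-179.89219706   -0.25290484  117.86059793] [  6.  22. -51. 109.  19.  58. -26.] 0.7754059437517334
seat_round_large 0.74 rect [441.2 279. ] [93.3 77.9] yaw 24.6 circ [444.  272.8] 93.9
[0.44129001 0.26674384 0.19885682]
```

>>> send_rows:
  steps:
    - [0.06,0.006,0.0045,0.02,0]
    - [0.06,0.006,0.0045,0.06,0]
    - [0.06,0.006,0.0045,0.1,0]
    - [0.06,0.006,0.0045,0.13,0]
    - [0.06,0.006,0.0045,0.15,0]
    - [0.06,0.006,0.0045,0.16,0]
    - [0.06,0.006,0.0045,0.165,0]
    - [0.06,0.006,0.0045,0.165,0]

```text
clock: 29.65
tcp_pos: [0.4452, 0.2689, 0.0352]
eef_rot: [-180.0, 0.0, 117.4]
wrist_force: [-0.6, 0.1, -1.9]
grip_width: 0.774
grasp_force: 45.8
```

>>> send_rows:
  steps:
    - [0.06,0.003,0,0.005,0]
    - [0.06,0.003,0,0.014,0]
    - [0.06,0.003,0,0.02,0]
    - [0.06,0.003,0,0.024,0]
    - [0.06,0.003,0,0.026,0]
    - [0.06,0.003,0,0.028,0]
    - [0.06,0.003,0,0.029,0]

```text
clock: 30.35
tcp_pos: [0.4435, 0.272, 0.0087]
eef_rot: [-180.0, 0.2, 117.4]
wrist_force: [-8.5, -7.8, 31.4]
grip_width: 0.768
grasp_force: 49.0
```

>>> send_rows:
  steps:
    - [0.06,0,0,-0.001,0]
    - [0.07,0,0,-0.001,0]
    - [0.08,0,0,-0.001,0]
    - [0.0854,0,0,-0.001,0]
    - [0.0854,0,0,-0.001,0]
    - [0.0854,0,0,-0.001,0]
    - [0.0854,0,0,-0.02,0]
    - [0.0854,0,0,-0.06,0]
    - [0.0854,0,0,-0.11,0]
    - [0.0854,0,0,-0.16,0]
    - [0.0854,0,0,-0.21,0]
    - [0.0854,0,0,-0.21,0]

```text
clock: 31.55
tcp_pos: [0.4464, 0.2755, 0.223]
eef_rot: [179.3, -0.0, 117.4]
wrist_force: [0.5, 1.0, 0.5]
grip_width: 1.002
grasp_force: 0.0
```

Run:
```python
from h import *
s,im,C=look("wrist",[("tin_round_large",.029),("seat_round_large",.007),("tin_round_small",.025),("tin_square_small",.025)]);print(s["tcp_pos"],s["wrist_force"])
t=snapshot("side")
a=cv2.resize(im[:,:,::-1],(400,250));b=cv2.resize(t[150:340,200:420,::-1],(400,345),interpolation=cv2.INTER_CUBIC)
w=snapshot("top")
e=cv2.resize(w[150:270,160:460,::-1],(800,320),interpolation=cv2.INTER_CUBIC)
d=np.zeros((600,800,3),np.uint8);d[:250,:400]=a;d[:278,400:]=b[:278];d[280:600]=e;cv2.imwrite("pics/final.png",d)
```

```text
tin_round_large 0.96 rect [442.  273.2] [67.8 69.1] yaw 27.1 circ [441.2 272.9] 71.5
seat_round_large 0.72 rect [443.7 272.2] [90.5 91.6] yaw 71.2 circ [443.4 272.9] 92.9
tin_round_small 0.96 rect [528.3 392.2] [47.8 41.5] yaw 27.4 circ [528.3 392.3] 48.0
[0.44643328 0.27548188 0.22300013] [0.52922339 0.95891964 0.46632514]
```

View pics/final.png

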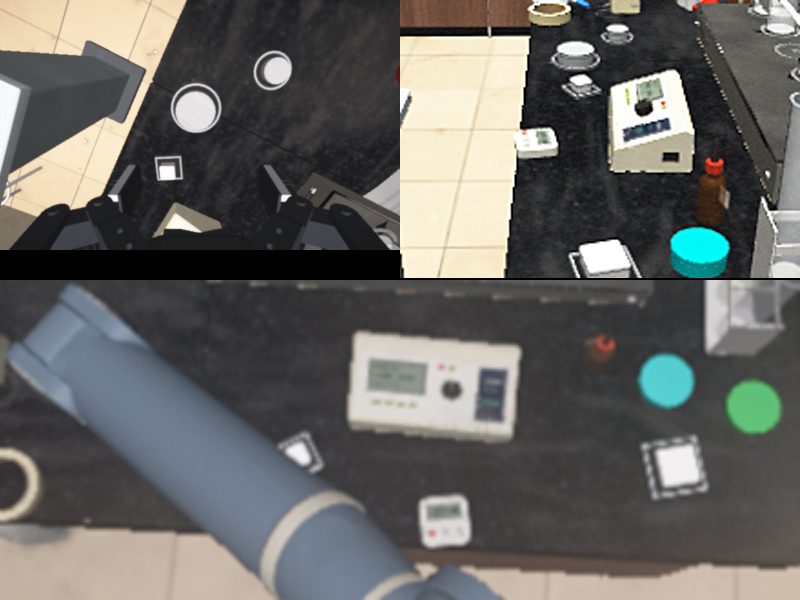

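The final picture shows all four tins in their own seats: round large (195,107), round small (273,70), square small (168,170) and square large (675,465). The timer and bottle have not moved, so I'm handing in.

```bash
python3 -c "
from plant import *
print(sign_off())"
```

```text
the job is handed in; nothing more can be done
None
```

All four tins stand upright in their matching seats and are released, the timer and dropper bottle are where they were, and the job was handed in at about 32 s of the 141 s allowed.

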